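# Scoop a wafer shipper off the bench and put it on the balance

## Robot

A 6-joint arm with a two-finger parallel gripper is mounted at the origin on a cart in front of the work surface, level with it; the furniture and walls round the work are solid. World frame = base frame: x ahead of the robot, y to its left, z up, the work surface at z = 0. Lengths are in m, angles in rad, forces in N, time in s.
With the tool pointing down it reaches from about 0.275 to 0.75 m from the base axis. Payload 10.2 kg.
Tool frame: the origin (TCP) lies on the centre line of the jaws, within the pads' length; the fingertips stand 19 mm ahead of it and the grasp point (between the pads) is the TCP; y points along the fingers, x is the direction in which the jaws open and shut, and the axes are right-handed (so a half turn about y gives the same grasp; the last joint's range is limited). The gripper opens to 88 mm and grips with 3 to 60 N. Pads are 18 mm wide; open, the fingers measure 123 mm over their backs; the gripper's body (75 mm by 187 mm) begins 45 mm behind the grasp point.
Start: joints at [1.086, 0.313, 1.498, -0, 1.331, -0.223], TCP at [0.136, 0.507, 0.258] pointing down, gripper open.
Joint ranges: [-2.94, 2.94], [-0.97, 2.17], [0.19, 2.56], [-1.23, 4.37], [0.02, 3.11], [-2.88, 2.88]. Speed limits (rad/s): [2.39, 2.39, 3.01, 3.14, 3.14, 3.14].

## Interface

Orientations are given as a rotation vector (axis times angle).
In Python, from station import status, imaging, workorder gives the robot as it stands.
- The arm moves only by the shell command python3 -m inch 'ROWS' [FORCE]. ROWS is text: rows parted by semicolons, each of 7 numbers parted by spaces: the gripper's target within -1 to 1 (fully open at 1, half-way at 0, shut at -1), then the shift along the tool's x, y, z in mm, then the turn, a rotation vector about the tool's x, y, z in rad. A call has 1 to 12 rows; each row shifts and turns the commanded pose from where the row before left it, along the tool's axes as they then stand; what a row does not reach is not made up. A row lasts 1/8 s, in which the tool goes at most 62.5 mm and 10.7 degrees, less where a joint would pass 70% of its speed; a pose out of reach is approached as far as the arm can. A call is refused whole if a number of a shift passes 62.5 or a number of a turn 0.188, either way. A call with a gripper value outside its range is refused whole. The fingers move at their own pace and stop on an object; FORCE is the grip in N (left out, the last holds). Time passes only in rows, so rows that do not move let the fingers close. It gives the time, the measured TCP pose, the force and the opening at its end, in the units of the state.
- status.observe(): the state, without advancing time (a new reading comes with each control period).
- imaging.grab_frame(name): name is "scene" or "top" or "wrist"; returns a dict with "img" (400x640x3 uint8, blue, green, red), "vfov" (degrees; the focal length in pixels is half the picture's height over the tangent of half this angle, whatever the lens; pixels are square), "cx", "cy" (the principal point, pixels), "rvec" (rotation vector, rad) and "tvec" (3), from world to camera coordinates, as OpenCV has them. Camera axes: x right, y down, z forward; pixel columns grow to the right and rows downward; lengths in m; the calibration is good to about 2 mm. A picture is of the moment at which its call begins. There is no depth.
- workorder.hand_in(): hands the job in, once; it reports no verdict.
The state is a dict: "clock": time; "joint_pos": joint angles; "dq": joint speeds; "effort": joint torques, N m; "eef_pos": TCP position; "ee_rot": TCP orientation; "contact_force": force on the tool from outside, world axes, zero at the start; "wrist_torque": the same for the moment, N m; "width": opening from 0.0 (shut) to 1.0 (fully open).
Only numpy, scipy, OpenCV 4.12 (cv2) and the standard library are available. Lean on these libraries where they do the work, as an engineer would, in place of code of your own. Each camera call takes 0.05 s, during which the arm holds its last target.

## Task

The blue wafer shipper has to be weighed without the gripper touching it. Take the flat scoop by its grip bar, push its lip under the blue shipper by driving the shipper against the fixed steel stop until it lies fully in the scoop, then lift it clear and set the loaded scoop down (do not drop it) in the middle of the balance's platform and let go.

Things in the scene. Friction and masses are not known exactly. Their poses are not given: they have to be found in the camera images.
- scoop: flat aluminium scoop (dust pan shape), 155 mm long, 140 mm wide, 0.26 kg, lying flat on the bench. Origin on its underside, mid-width; own +x points to the open lip, z up. Back wall 34 mm high, outer face at x = -75 mm; side walls 4 mm thick, 22 mm high, from x = -75 to +40 mm (132 mm clear between them). Floor flat, 4 mm thick, to x = +40 mm, then a wedge down to the lip
- scoop_grip (a point): middle of the scoop's straight black grip bar (x = -10, y = 0, z = 74 mm of the scoop). The bar is 20 mm wide (y), 22 mm high (z 63 to 85 mm), runs from x = -75 to +25 mm and stands on an upright at the back wall, open below. Pinch it here from above across its width (along the scoop's y); the loaded scoop nearly balances here
- scoop_lip (a point): middle of the scoop's straight 140 mm wide lip edge, on its underside (x = +80, y = 0, z = 0 mm of the scoop); 0.4 mm thick at the edge, rising to the 4 mm floor over 40 mm
- shipper_blue: blue round flat closed wafer shipper, 108 mm across, 15 mm thick, 0.035 to 0.08 kg, lying flat in front of the stop; three small lugs stand out by up to 6 mm from its rim, at 3 to 12 mm height. Origin on its underside 3.6 mm from the middle of the disc; z up
- shipper_mid (a point): middle of the blue shipper's disc, on its underside
- stop: fixed steel stop: an upright plate 220 mm long and 30 mm high, with a foot 51 mm deep behind it. Origin at bench level in the middle of its flat face; own -x points out of the face, to the side where the blue shipper lies; own y runs along the face. It does not move
- balance: low bench balance (the large microscope stands just beyond its left, +y, side), white housing about 215 x 205 mm with a small blank display on its front (own -x), fixed. Origin on the bench under the middle of its platform; z up
- platform (a point): middle of the top of the balance's bare square steel platform (190 x 190 mm, flat, no rim, 45 mm above the bench); it does not give under load

How it is judged:
On the way, in this order (a step that is already met when the one before it is completed fails the run):
1. with the lip within 35 mm of the stop's face, the blue shipper lies in the scoop (its middle within 40 mm ahead of the scoop's origin) (x of scoop_lip in the frame of stop above -0.035 m and x of shipper_mid in the frame of scoop between -0.05 and 0.04 m and y of shipper_mid in the frame of scoop between -0.025 and 0.025 m and z of shipper_mid in the frame of scoop below 0.02 m), for 0.1 s.
2. scoop with the shipper in it lifted at least 50 mm clear of the bench (height (world z) of scoop above 0.05 m and height (world z) of shipper_mid above 0.04 m and horizontal distance between shipper_mid and scoop below 0.06 m), for 0.1 s.
At the end, for the whole second after the job is handed in: The scoop rests flat on the balance's platform, its origin within 35 mm of the platform's middle, released and at rest, with the blue shipper lying right side up in it (the disc's middle no more than 40 mm ahead of the scoop's origin) (horizontal distance between scoop and platform below 0.035 m and z of scoop in the frame of platform between -0.004 and 0.006 m and angle between scoop's own z axis and vertical below 0.05 rad and x of shipper_mid in the frame of scoop between -0.05 and 0.04 m and z of shipper_mid in the frame of scoop below 0.02 m and angle between shipper_blue's own z axis and vertical below 0.2 rad and linear speed of each of scoop, shipper_blue below 0.02 m/s); the robot touches nothing.
It fails at once if the gripper's fingers touched the blue shipper (contact force between the fingers and shipper_blue above 0.3 N).
It fails at once if the blue shipper was tipped by more than 40 degrees (angle between shipper_blue's own z axis and vertical above 0.7 rad).
It fails at once if the scoop was let go of while more than 20 mm above the platform (height (world z) of scoop above 0.068 m and contact force between the fingers and scoop below 0.05 N).
It also fails if it takes over 51 s, if anything falls off the work surface, if the arm or the gripper's body presses on something with over 40 N, if the wrist force passes 120 N, or if a joint passes its speed limit or range.

## Working session

There is one attempt and no reset: what is moved stays moved. The work goes in short steps, Python scripts to look and compute and a shell command to move; the robot and the scene stay as the last step left them, time stands still between calls to the robot, and variables do not carry over. Pictures are saved under pics/ and viewed, and the job is handed in when it is done.

```bash
ls; mkdir -p pics; python3 - <<'E'
from station import status, imaging
import cv2
print(status.observe())
for n in ["scene","top","wrist"]:
    f=imaging.grab_frame(n); cv2.imwrite(f"pics/{n}0.png",f["img"]); print(n,f["vfov"],f["cx"],f["cy"],f["rvec"],f["tvec"])
E
```

```text
pics
{'clock': 0.0, 'joint_pos': array([ 1.08560663e+00,  3.13450242e-01,  1.49842195e+00, -2.26621288e-05,
        1.33098027e+00, -2.23402679e-01]), 'dq': array([-1.15067395e-03,  8.01648477e-04,  7.31351472e-04,  3.20460630e-04,
       -7.28935883e-04, -9.44686511e-05]), 'effort': array([ 9.31753639e-04, -4.02203822e+01, -2.52278459e+01,  6.94780145e-02,
        3.51183407e-02, -1.12794100e-04]), 'eef_pos': array([0.13578901, 0.50691288, 0.25716662]), 'ee_rot': array([-1.32229415, -1.01335551,  1.01524717]), 'contact_force': array([-0.20021498,  0.1505616 , -0.58097596]), 'wrist_torque': array([-0.04263808, -0.021339  ,  0.02876649]), 'width': 1.000119733657694}
scene 53.16669800918159 319.802356564051 204.3039029109323 [ 2.26318145 -1.13109796  0.38729449] [-0.26514912  0.39095828  0.671523  ]
top 52.18751492992027 316.0853180390523 195.1254974659585 [ 2.11599724 -2.13169699  0.1513778 ] [0.05280115 0.52008114 0.96472893]
wrist 59.85247052183582 314.599596962433 198.25489795917989 [-2.30031495 -1.76408179 -0.25680308] [-0.52450835 -0.03903346  0.39082229]
```

View pics/scene0.png

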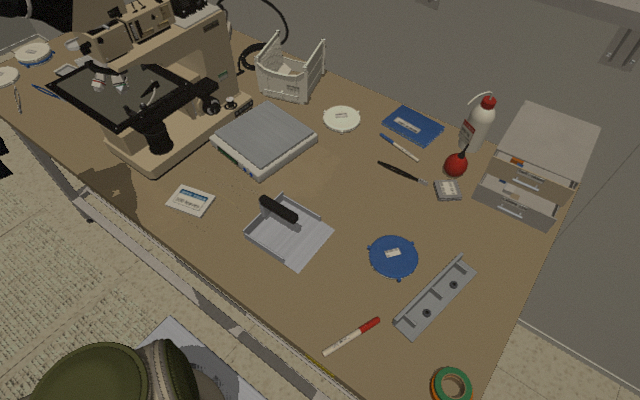

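View pics/top0.png

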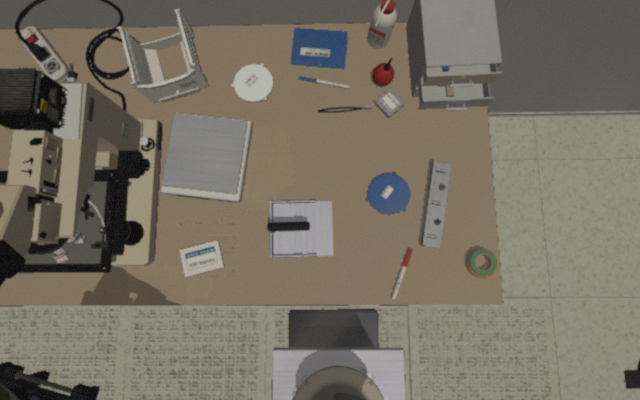

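View pics/wrist0.png

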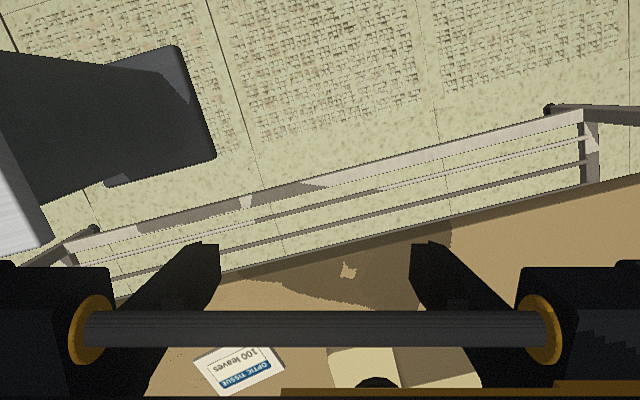

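The scene shows the scoop at top (300,228) with its lip to the right, the blue shipper at (388,194), the stop at (437,203) and the balance at (207,157). Next I'll measure them with masks.

```bash
cat > h.py <<'E'
import numpy as np, cv2
from station import status, imaging
def cam(f):
    h=f["img"].shape[0]; F=h/2/np.tan(np.radians(f["vfov"])/2)
    K=np.array([[F,0,f["cx"]],[0,F,f["cy"]],[0,0,1]]); R=cv2.Rodrigues(np.array(f["rvec"],float))[0]
    return K,R,np.array(f["tvec"],float)
def ray(f,uv,z):
    K,R,t=cam(f); uv=np.atleast_2d(np.array(uv,float))
    d=(R.T@np.linalg.inv(K)@np.c_[uv,np.ones(len(uv))].T).T; c=-R.T@t
    return c+d*((z-c[2])/d[:,2])[:,None]
def proj(f,P):
    K,R,t=cam(f); return cv2.projectPoints(np.array(P,float).reshape(-1,3),np.array(f["rvec"],float),t,K,None)[0][:,0]
def big(m,box=None):
    if box: 
        k=np.zeros_like(m); x0,y0,x1,y1=box; k[y0:y1,x0:x1]=m[y0:y1,x0:x1]; m=k
    c=cv2.findContours(m,cv2.RETR_EXTERNAL,cv2.CHAIN_APPROX_NONE)[0]
    return max(c,key=cv2.contourArea)[:,0].astype(np.float32)
E
python3 - <<'E'
from h import *
f=imaging.grab_frame("top"); im=f["img"]
c=cv2.resize(im[90:310,150:470],None,fx=2.5,fy=2.5,interpolation=cv2.INTER_CUBIC); cv2.imwrite("pics/topz.png",c)
s=imaging.grab_frame("scene"); c=cv2.resize(s["img"][90:350,200:490],None,fx=2.3,fy=2.3,interpolation=cv2.INTER_CUBIC); cv2.imwrite("pics/scenez.png",c)
for g,box in ((f,(350,160,425,230)),(s,(355,225,430,290))):
    hsv=cv2.cvtColor(g["img"],cv2.COLOR_BGR2HSV)
    m=cv2.inRange(hsv,(100,110,40),(130,255,255)); m=cv2.morphologyEx(m,cv2.MORPH_CLOSE,np.ones((9,9)))
    k=big(m,box); P=ray(g,k,.015)[:,:2].astype(np.float32); print("blue",cv2.minEnclosingCircle(P),cv2.fitEllipse(P), len(k))
    m2=cv2.inRange(hsv,(0,0,90),(180,255,255))
print("cam heights",[-cam(g)[1].T@cam(g)[2] for g in(f,s)])
E
```

```text
blue ((0.5347320437431335, -0.12637680768966675), 0.051610879600048065) ((0.5418219566345215, -0.12228037416934967), (0.06062527373433113, 0.10313158482313156), 40.53828430175781) 121
blue ((0.5262134671211243, -0.13595233857631683), 0.05898310989141464) ((0.5279704928398132, -0.13488294184207916), (0.1039961650967598, 0.10543385148048401), 136.69383239746094) 138
cam heights [array([0.35368962, 0.0256618 , 1.03837344]), array([ 0.07880105, -0.26973594,  0.77144571])]
```

View pics/topz.png

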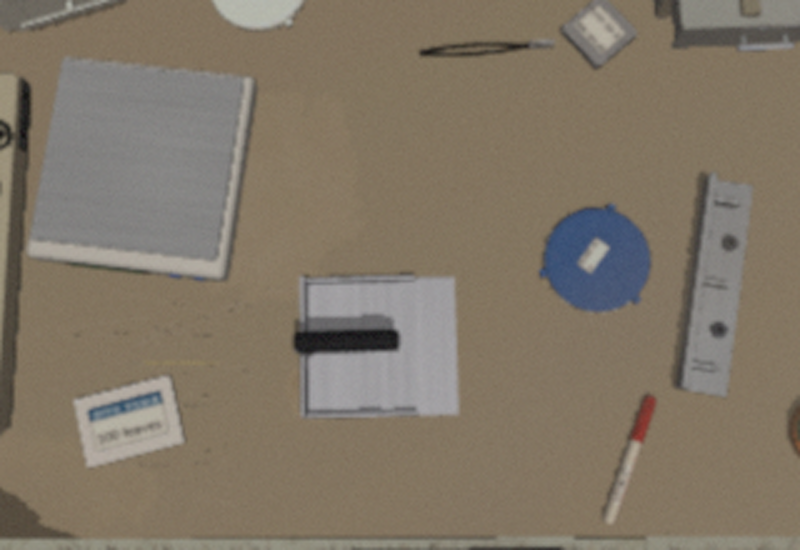

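View pics/scenez.png

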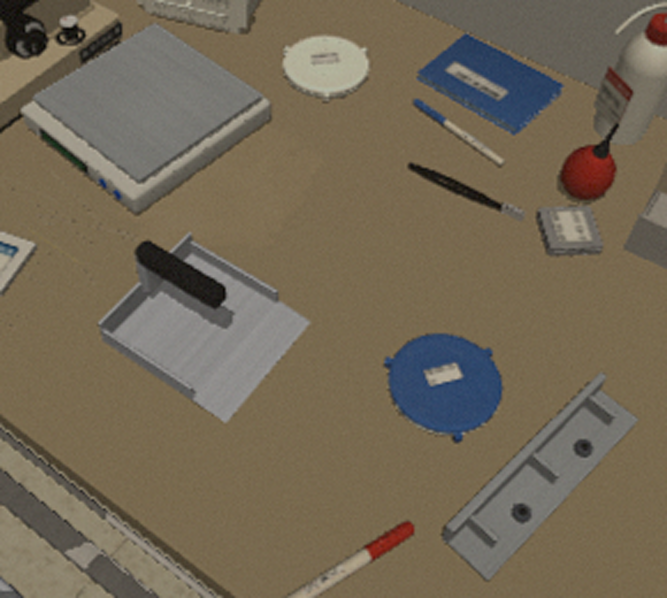

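```bash
python3 - <<'E'
from h import *
from scipy.optimize import least_squares
f=imaging.grab_frame("top"); s=imaging.grab_frame("scene")
T=lambda *p: np.array(p,float)/2.5+[150-.3,90-.3]
S=lambda *p: np.array(p,float)/2.3+[200-.3,90-.3]
pr=lambda n,a: print(n,np.round(a[:,:2]*1000,1).tolist())
pr("lip T",ray(f,T((457,277),(459,414)),0)); pr("lip S",ray(s,S((309,323),(226,420)),0))
pr("bar T",ray(f,T((295,343),(398,340)),.085)); pr("bar S top",ray(s,S((144,244),(224,294)),.085))
pr("back T",ray(f,T((301,277),(301,416)),.03)); pr("back S",ray(s,S((189,236),(101,324)),.034))
pr("stop T",ray(f,T((709,175),(682,388)),.03)); pr("stop S",ray(s,S((602,375),(446,532)),.03))
a=ray(f,T((65,60),(245,78),(217,262),(33,243)),.045); pr("plat T",a); pr("m",a.mean(0)[None])
a=ray(s,S((155,27),(268,100),(131,193),(26,102)),.045); pr("plat S",a); pr("m",a.mean(0)[None])
for g,box in ((f,(350,160,425,230)),(s,(355,225,430,290))):
    hsv=cv2.cvtColor(g["img"],cv2.COLOR_BGR2HSV); b=g["img"].astype(int)
    m=((b[...,0]-b[...,2])>10).astype(np.uint8)*255
    m=cv2.morphologyEx(m,cv2.MORPH_CLOSE,np.ones((9,9)))
    k=big(m,box); P=ray(g,k,.012)[:,:2]
    r=least_squares(lambda q:np.hypot(*(P-q[:2]).T)-q[2],[.53,-.13,.054],loss="soft_l1",f_scale=.001)
    print("blue",r.x,len(k))
E
```

```text
lip T [[513.4, 7.8], [374.0, 7.5]]
lip S [[513.3, 11.9], [377.9, 10.6]]
bar T [[439.1, 161.8], [441.2, 65.2]]
bar S top [[444.3, 159.9], [444.5, 61.9]]
back T [[510.2, 164.6], [372.4, 162.8]]
back S [[507.4, 161.7], [372.9, 158.8]]
stop T [[610.6, -247.0], [397.2, -209.7]]
stop S [[613.0, -251.0], [395.1, -211.5]]
plat T [[736.3, 409.4], [714.3, 222.7], [523.7, 246.3], [544.7, 431.7]]
m [[629.7, 327.5]]
plat S [[731.8, 405.0], [710.8, 213.2], [509.1, 242.2], [540.6, 433.5]]
m [[623.0, 323.5]]
blue [ 0.52885929 -0.1340339   0.05240645] 124
blue [ 0.5296844  -0.13393958  0.05294514] 138
```

```bash
cat >> h.py <<'E'
def plan(target, yawdir=None):
    """target world TCP; yawdir = desired world angle (deg) of tool x mod 180. prints tool-frame shift (mm), then turn about tool y (rad)"""
    st=status.observe(); R=cv2.Rodrigues(st["ee_rot"])[0]; p=st["eef_pos"]
    print("t",round(st["clock"],2),"p",p.round(4),"F",st["contact_force"].round(1),"w",round(st["width"],3),"q",st["joint_pos"].round(2))
    print("R",R.round(3).tolist())
    print("shift now-axes mm",(R.T@(np.array(target)-p)*1000).round(1))
    if yawdir is not None:
        a=np.degrees(np.arctan2(R[1,0],R[0,0])); d=(yawdir-a+90)%180-90
        print("toolx yaw",a.round(2),"world yaw change deg",d.round(2),"-> turn about tool y rad",np.radians(-d*(1 if R[2,1]<0 else -1)).round(4))
        w=np.array([[np.cos(np.radians(d)),-np.sin(np.radians(d)),0],[np.sin(np.radians(d)),np.cos(np.radians(d)),0],[0,0,1]])@R
        print("shift in turned axes mm",(w.T@(np.array(target)-p)*1000).round(1))
        # tilt error
        print("tool y",R[:,1].round(4))
E
python3 -c "
from h import *
plan([.4425,.0977,.16],1)"
```

```text
t 0.35 p [0.1359 0.5071 0.2576] F [-0.1 -0.3  0.1] w 1.005 q [ 1.09  0.31  1.5  -0.    1.33 -0.22]
R [[0.259, -0.0, -0.966], [0.966, -0.0, 0.259], [-0.0, -1.0, 0.0]]
shift now-axes mm [-316.    97.7 -402.1]
toolx yaw 75.0 world yaw change deg -74.0 -> turn about tool y rad 1.2915
shift in turned axes mm [ 299.5   97.5 -414.7]
tool y [-1.e-04 -2.e-04 -1.e+00]
```

```bash
python3 -m inch '1 0 0 0 0 0.16 0; 1 0 0 0 0 0.16 0; 1 0 0 0 0 0.16 0; 1 0 0 0 0 0.16 0; 1 0 0 0 0 0.16 0; 1 0 0 0 0 0.16 0; 1 0 0 0 0 0.16 0; 1 0 0 0 0 0.16 0; 1 0 0 0 0 0.01 0' && python3 -m inch '1 25 2 -34.5 0 0 0; 1 25 2 -34.5 0 0 0; 1 25 2 -34.5 0 0 0; 1 25 2 -34.5 0 0 0; 1 25 2 -34.5 0 0 0; 1 25 2 -34.5 0 0 0; 1 25 2 -34.5 0 0 0; 1 25 2 -34.5 0 0 0; 1 25 2 -34.5 0 0 0; 1 25 2 -34.5 0 0 0; 1 25 2 -34.5 0 0 0; 1 25 2 -34.5 0 0 0'; python3 -c "
from h import *
plan([.4425,.0977,.16],1)
for n in ('wrist','scene'):
    f=imaging.grab_frame(n);cv2.imwrite(f'pics/{n}1.png',f['img'])"
```

```text
clock: 1.48
eef_pos: [0.1359, 0.5071, 0.2577]
ee_rot: [-1.571, -0.016, 0.016]
contact_force: [-0.3, 0.5, -0.5]
width: 1.005
clock: 2.98
eef_pos: [0.4445, 0.0976, 0.2338]
ee_rot: [-1.571, -0.018, 0.017]
contact_force: [-0.3, 1.1, -0.1]
width: 1.002
t 2.98 p [0.4445 0.0976 0.2338] F [-0.3  1.1 -0.1] w 1.002 q [-0.04  0.18  1.73  0.    1.23 -0.06]
R [[1.0, 0.0, -0.022], [0.022, 0.0, 1.0], [0.0, -1.0, 0.0]]
shift now-axes mm [-2.  73.8  0.1]
toolx yaw 1.28 world yaw change deg -0.28 -> turn about tool y rad 0.0049
shift in turned axes mm [-2.  73.8  0.1]
tool y [ 3.e-04  1.e-04 -1.e+00]
```

View pics/wrist1.png

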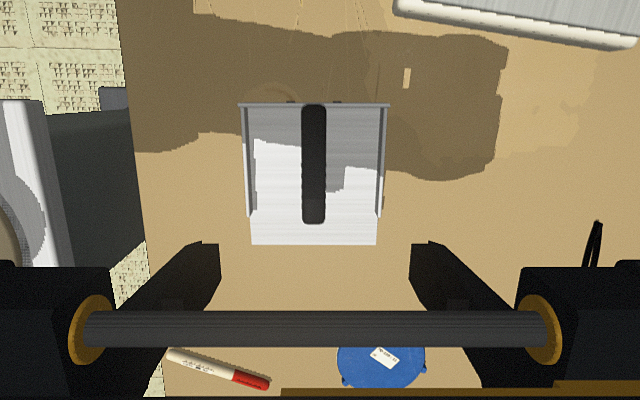

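The wrist view shows the scoop between the jaws' columns. The bar runs from (313,105) to (313,222) and the lip corners are at (250,244) and (377,245). I'll measure from it.

```bash
python3 - <<'E'
from h import *
f=imaging.grab_frame("wrist"); im=f["img"]
m=cv2.inRange(cv2.cvtColor(im,cv2.COLOR_BGR2GRAY),0,55); k=big(m,(285,98,345,235))
(c,wh,a)=cv2.minAreaRect(k); print(c,wh,a)
box=cv2.boxPoints((c,wh,a)); print((ray(f,box,.085)[:,:2]*1000).round(1).tolist(), (ray(f,[c],.085)*1000).round(1))
print("lip",(ray(f,[(250,244.5),(377.5,245)],0)*1000).round(1).tolist())
print("back outer top",(ray(f,[(238,102.5),(390,102.5)],.034)*1000).round(1).tolist())
E
```

```text
(311.5, 161.5) (119.0, 25.0) 90.0
[[431.8, 164.6], [451.0, 164.9], [453.5, 67.9], [432.3, 67.5]] [[442.1 118.6  85. ]]
lip [[373.4, 6.2, 0.0], [517.6, 8.3, 0.0]]
back outer top [[374.2, 162.0, 34.0], [512.1, 164.4, 34.0]]
```

```bash
python3 -m inch '1 -2 30 0 0 0.005 0; 1 0 40 0 0 0 0; 1 0 40 0 0 0 0; 1 0 25 0 0 0 0; 1 0 15 0 0 0 0; 1 0 10 0 0 0 0; 1 0 0 0 0 0 0' && python3 -c "
from h import *
plan([.4425,.098,.074],1)
for n in ('wrist','scene'):
    f=imaging.grab_frame(n);cv2.imwrite(f'pics/{n}2.png',f['img'])"
```

```text
clock: 4.0
eef_pos: [0.4413, 0.0993, 0.0736]
ee_rot: [-1.571, -0.012, 0.013]
contact_force: [-0.5, 0.2, 0.5]
width: 1.0
t 4.0 p [0.4413 0.0993 0.0736] F [-0.5  0.2  0.5] w 1.0 q [-0.04  0.41  1.92  0.    0.81 -0.05]
R [[1.0, -0.001, -0.015], [0.015, 0.0, 1.0], [-0.001, -1.0, 0.0]]
shift now-axes mm [ 1.2 -0.4 -1.4]
toolx yaw 0.88 world yaw change deg 0.12 -> turn about tool y rad -0.002
shift in turned axes mm [ 1.2 -0.4 -1.4]
tool y [-7.e-04  1.e-04 -1.e+00]
```

View pics/scene2.png

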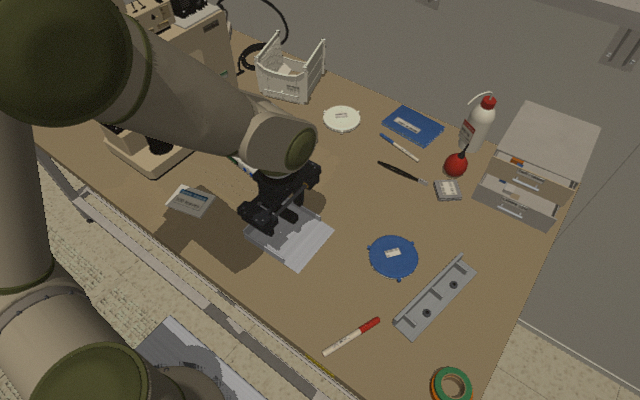

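View pics/wrist2.png

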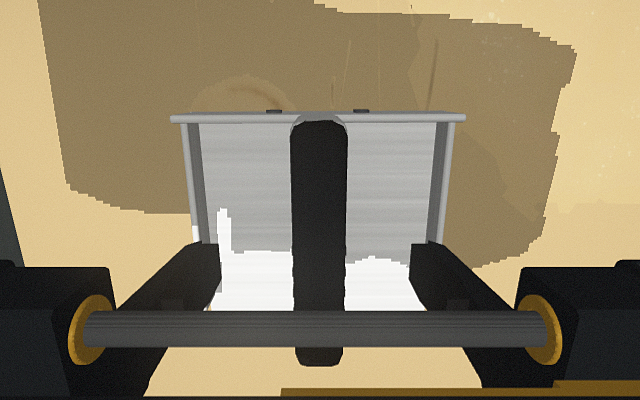

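The bar (columns 292–347) sits centred between the fingers. I'm closing on it now.

```bash
python3 -m inch '-1 1 -0.4 -1 0 0 0; -1 0 0 0 0 0 0; -1 0 0 0 0 0 0; -1 0 0 0 0 0 0; -1 0 0 0 0 0 0; -1 0 0 0 0 0 0' 45 && python3 - <<'E'
from h import *
plan([.4425,.098,.074],1)
a=np.radians(-100.1); h=np.array([np.cos(a),np.sin(a)])
n=-h; s0=np.array([.504,-.230]); sh=np.array([.5292,-.134])
# approach: scoop lip 15mm short of the shipper's nearest rim
o=sh-h*(54+6+15+80)/1000; g=o-h*.010
print("origin",o,"grip",g)
# final: lip 3 mm from face, on the axis through shipper
d=(sh-s0)@n; e=sh+h*(d-.003); print("d",d,"lip end",e,"grip end",e-h*.09)
plan([*g,.084],-10.1)
f=imaging.grab_frame("wrist");cv2.imwrite('pics/wrist3.png',f['img'])
E
```

```text
clock: 4.85
eef_pos: [0.4427, 0.0979, 0.0741]
ee_rot: [-1.571, -0.011, 0.011]
contact_force: [0.9, -0.8, -0.3]
width: 0.342
t 4.85 p [0.4427 0.0979 0.0741] F [ 0.9 -0.8 -0.3] w 0.342 q [-0.04  0.41  1.91  0.    0.82 -0.06]
R [[1.0, -0.0, -0.014], [0.014, 0.0, 1.0], [-0.0, -1.0, 0.0]]
shift now-axes mm [-0.2  0.1  0.1]
toolx yaw 0.8 world yaw change deg 0.2 -> turn about tool y rad -0.0034
shift in turned axes mm [-0.2  0.1  0.1]
tool y [-0.  0. -1.]
origin [0.55638184 0.01859799] grip [0.55813551 0.02844302]
d 0.098931546775064 lip end [ 0.5123768  -0.22844491] grip end [ 0.5281598  -0.13983963]
t 4.85 p [0.4427 0.0979 0.0741] F [ 0.9 -0.8 -0.3] w 0.342 q [-0.04  0.41  1.91  0.    0.82 -0.06]
R [[1.0, -0.0, -0.014], [0.014, 0.0, 1.0], [-0.0, -1.0, 0.0]]
shift now-axes mm [114.4  -9.9 -71. ]
toolx yaw 0.8 world yaw change deg -10.9 -> turn about tool y rad 0.1903
shift in turned axes mm [125.8  -9.9 -48.1]
tool y [-0.  0. -1.]
```

View pics/wrist3.png

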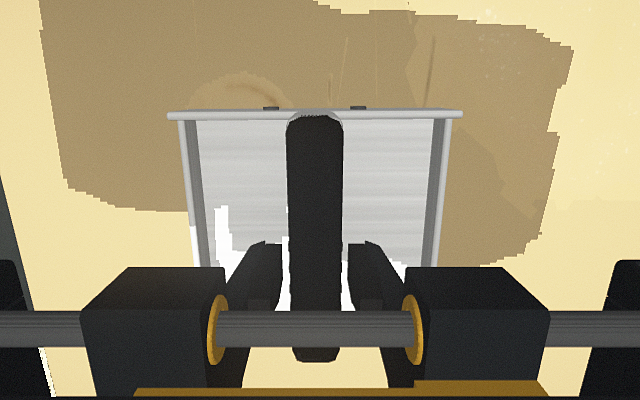

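```bash
python3 -m inch '-1 0 0 0 0 0 0; -1 0 0 0 0 0 0; -1 0 0 0 0 0 0' && python3 -m inch '-1 0 -6 0 0 0 0; -1 0 -10 0 0 0 0; -1 0 0 0 0 0 0;-1 0 0 0 0 0 0' && python3 -c "
from h import *
for n in ('wrist','scene'):
    f=imaging.grab_frame(n);cv2.imwrite(f'pics/{n}4.png',f['img'])"
```

```text
clock: 5.28
eef_pos: [0.4427, 0.0979, 0.0741]
ee_rot: [-1.571, -0.011, 0.011]
contact_force: [0.2, 0.1, -0.1]
width: 0.218
clock: 5.78
eef_pos: [0.4427, 0.0979, 0.0902]
ee_rot: [-1.571, -0.011, 0.011]
contact_force: [0.4, -0.6, -2.0]
width: 0.217
```

View pics/wrist4.png

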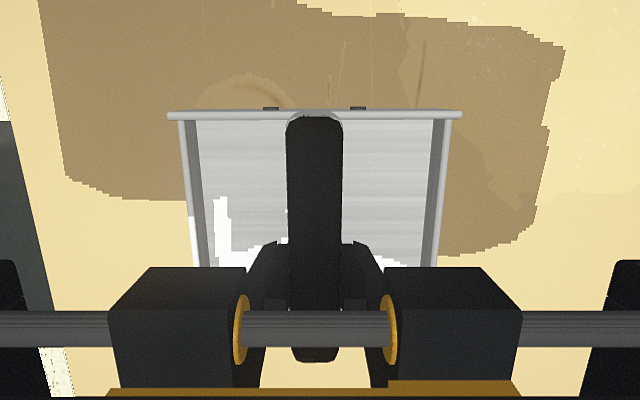

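View pics/scene4.png

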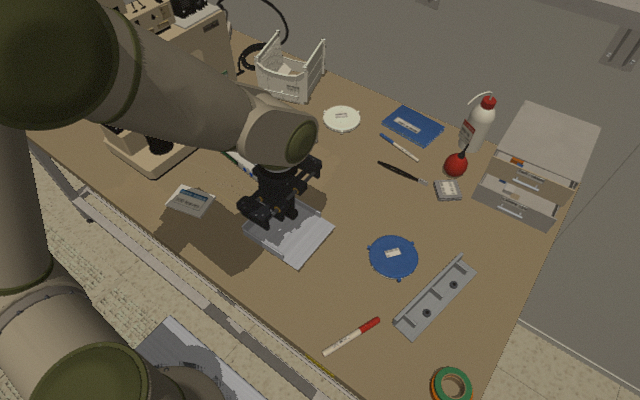

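```bash
python3 -m inch '-1 0 0 0 0 0.095 0; -1 0 0 0 0 0.095 0; -1 21 0 -8 0 0 0; -1 21 0 -8 0 0 0; -1 21 0 -8 0 0 0; -1 21 0 -8 0 0 0; -1 21 0 -8 0 0 0; -1 21 0 -8 0 0 0;-1 0 0 0 0 0 0; -1 0 0 0 0 0 0' && python3 -c "
from h import *
plan([.5581,.0284,.0744],-10.1)
for n in ('top','scene'):
    f=imaging.grab_frame(n);cv2.imwrite(f'pics/{n}5.png',f['img'])"
```

```text
clock: 7.12
eef_pos: [0.5575, 0.029, 0.0897]
ee_rot: [-1.566, 0.139, -0.137]
contact_force: [-0.1, 0.3, -2.5]
width: 0.22
t 7.12 p [0.5575 0.029  0.0897] F [-0.1  0.3 -2.5] w 0.22 q [-0.16  0.57  1.59  0.    0.99  0.02]
R [[0.985, -0.001, 0.175], [-0.175, 0.0, 0.985], [-0.001, -1.0, 0.0]]
shift now-axes mm [ 0.7 15.3 -0.5]
toolx yaw -10.07 world yaw change deg -0.03 -> turn about tool y rad 0.0005
shift in turned axes mm [ 0.7 15.3 -0.5]
tool y [-1.4e-03  3.0e-04 -1.0e+00]
```

View pics/top5.png

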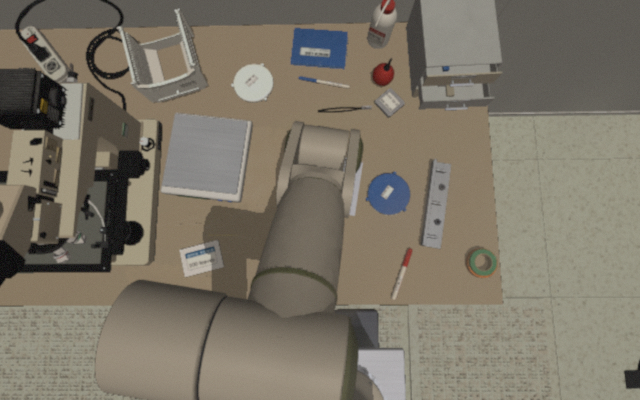

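View pics/scene5.png

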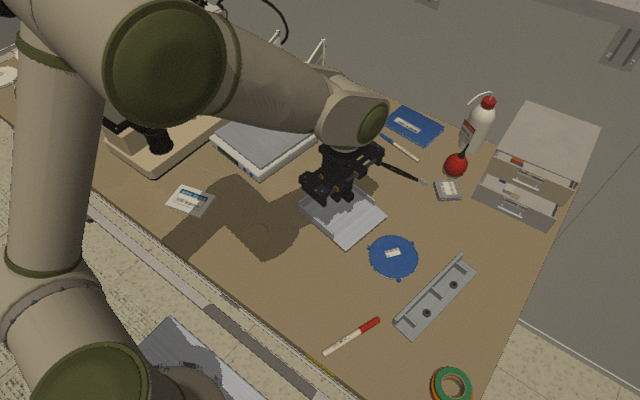

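```bash
python3 -m inch '-1 0.7 6 0 0 0 0; -1 0 6 0 0 0 0; -1 0 3 0 0 0 0; -1 0 0 0 0 0 0; -1 0 0 0 0 0 0' 
python3 -m inch '-1 0 1 0 0 0 0;-1 0 0 0 0 0 0; -1 0 0 0 0 0 0' ; python3 -c "
from h import *
plan([.5282,-.1398,.0744],-10.1); print(status.observe()['wrist_torque'])
f=imaging.grab_frame('scene');cv2.imwrite('pics/scene6.png',cv2.resize(f['img'][150:350,280:500],None,fx=3.2,fy=3,interpolation=cv2.INTER_CUBIC))"
```

```text
clock: 7.85
eef_pos: [0.5591, 0.0284, 0.0752]
ee_rot: [-1.566, 0.138, -0.138]
contact_force: [-0.1, 0.1, -2.6]
width: 0.217
clock: 8.22
eef_pos: [0.5591, 0.0284, 0.0742]
ee_rot: [-1.566, 0.138, -0.138]
contact_force: [-0.2, -0.5, -2.6]
width: 0.222
t 8.22 p [0.5591 0.0284 0.0742] F [-0.2 -0.5 -2.6] w 0.222 q [-0.16  0.59  1.59  0.    0.95  0.02]
R [[0.985, 0.0, 0.175], [-0.175, -0.0, 0.985], [0.0, -1.0, 0.0]]
shift now-axes mm [  -1.    -0.2 -171. ]
toolx yaw -10.09 world yaw change deg -0.01 -> turn about tool y rad 0.0003
shift in turned axes mm [  -1.    -0.2 -171. ]
tool y [ 3.e-04 -0.e+00 -1.e+00]
[-0.10313367  0.02415068 -0.02646897]
```

View pics/scene6.png

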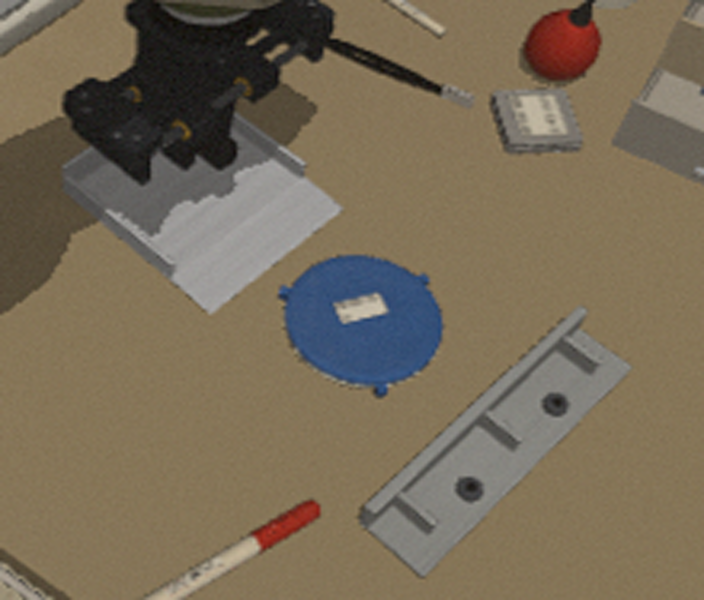

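```bash
python3 -m inch '-1 0 0.6 0 0 0 0;-1 0 0 0 0 0 0; -1 0 0 0 0 0 0'; python3 -m inch '-1 0 0.6 0 0 0 0;-1 0 0 0 0 0 0; -1 0 0 0 0 0 0' ; python3 - <<'E'
from h import *
plan([.5282,-.1398,.0744],-10.1); print(status.observe()['wrist_torque'])
f=imaging.grab_frame("scene")
l=ray(f,np.array([(340,208),(211,311)])/[3.2,3]+[279.8,149.8],0)[:,:2]; print(l, l.mean(0))
a=np.radians(-100.1); h=np.array([np.cos(a),np.sin(a)]); v=np.array([-h[1],h[0]])
print("lip mid vs shipper lateral",(l.mean(0)-[.5292,-.134])@v,(np.array([.5591,.0284])-[.5292,-.134])@v, "heading", np.degrees(np.arctan2(*(l[0]-l[1])[::-1])))
E
```

```text
clock: 8.65
eef_pos: [0.5592, 0.0284, 0.0741]
ee_rot: [-1.567, 0.138, -0.138]
contact_force: [-2.4, -0.7, 4.5]
width: 0.223
clock: 9.02
eef_pos: [0.5591, 0.0284, 0.0741]
ee_rot: [-1.567, 0.138, -0.138]
contact_force: [-5.7, 0.3, 11.4]
width: 0.217
t 9.03 p [0.5591 0.0284 0.0741] F [-5.7  0.3 11.4] w 0.217 q [-0.16  0.59  1.59 -0.    0.95  0.02]
R [[0.985, 0.001, 0.175], [-0.175, -0.0, 0.985], [0.001, -1.0, -0.0]]
shift now-axes mm [  -1.1   -0.3 -171. ]
toolx yaw -10.08 world yaw change deg -0.02 -> turn about tool y rad 0.0004
shift in turned axes mm [  -1.    -0.3 -171. ]
tool y [ 5.e-04 -3.e-04 -1.e+00]
[-0.12095604  0.98981335 -0.03176418]
[[ 0.61266472 -0.06824622]
 [ 0.47819652 -0.04511787]] [ 0.54543062 -0.05668204]
lip mid vs shipper lateral 0.0024200985502302133 0.0009570887638970086 heading -9.759303930097524
```

```bash
python3 -m inch '-1 0 0 -8 0 0 0;-1 0 0 -8 0 0 0;-1 0 0 -8 0 0 0;-1 0 0 -8 0 0 0;-1 0 0 -8 0 0 0;-1 0 0 -8 0 0 0;-1 0 0 -8 0 0 0;-1 0 0 -8 0 0 0;-1 0 0 -8 0 0 0;-1 0 0 -8 0 0 0' ; python3 -c "
from h import *
plan([.5282,-.1398,.0744],-10.1); print(status.observe()['wrist_torque'])
f=imaging.grab_frame('scene');cv2.imwrite('pics/scene7.png',cv2.resize(f['img'][150:350,280:500],None,fx=3.2,fy=3,interpolation=cv2.INTER_CUBIC))"
```

```text
clock: 10.32
eef_pos: [0.546, -0.0498, 0.0741]
ee_rot: [-1.565, 0.136, -0.141]
contact_force: [1.4, 7.1, 8.7]
width: 0.221
t 10.32 p [ 0.546  -0.0498  0.0741] F [1.4 7.1 8.7] w 0.221 q [-0.31  0.57  1.63  0.    0.93 -0.13]
R [[0.985, 0.003, 0.175], [-0.175, 0.001, 0.985], [0.003, -1.0, 0.001]]
shift now-axes mm [ -1.8  -0.4 -91.7]
toolx yaw -10.09 world yaw change deg -0.01 -> turn about tool y rad 0.0002
shift in turned axes mm [ -1.8  -0.4 -91.7]
tool y [ 3.1e-03  9.0e-04 -1.0e+00]
[ 0.96845431 -0.01944141  0.00117438]
```

View pics/scene7.png

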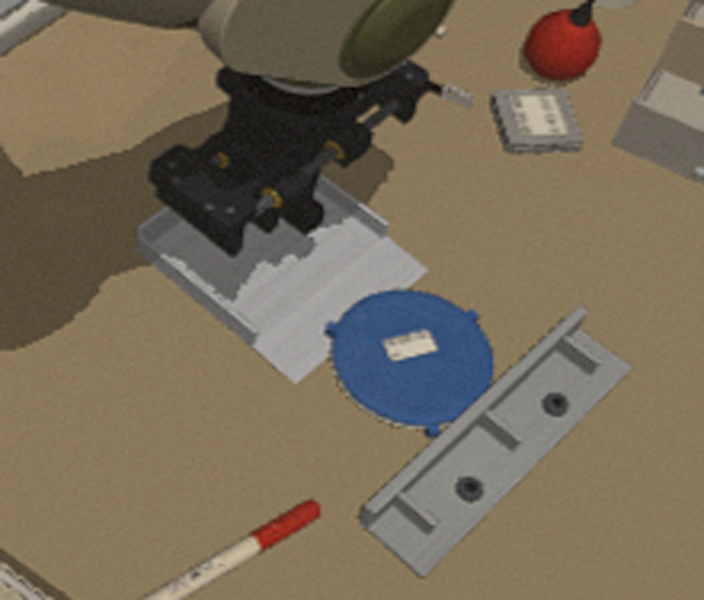

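The shipper has been pushed up to the stop and the lip is starting under it. I'm continuing the push.

```bash
python3 -m inch '-1 0 0 -6 0 0 0;-1 0 0 -6 0 0 0;-1 0 0 -6 0 0 0;-1 0 0 -6 0 0 0;-1 0 0 -6 0 0 0;-1 0 0 -6 0 0 0;-1 0 0 -6 0 0 0;-1 0 0 0 0 0 0' ; python3 -c "
from h import *
plan([.5282,-.1398,.0744],-10.1); print(status.observe()['wrist_torque'])
f=imaging.grab_frame('scene');cv2.imwrite('pics/scene8.png',cv2.resize(f['img'][150:350,280:500],None,fx=3.2,fy=3,interpolation=cv2.INTER_CUBIC))"
```

```text
clock: 11.38
eef_pos: [0.5386, -0.0917, 0.0741]
ee_rot: [-1.566, 0.136, -0.141]
contact_force: [0.7, 2.5, 8.0]
width: 0.218
t 11.38 p [ 0.5386 -0.0917  0.0741] F [0.7 2.5 8. ] w 0.218 q [-0.38  0.57  1.64  0.    0.93 -0.21]
R [[0.984, 0.003, 0.175], [-0.175, -0.0, 0.984], [0.003, -1.0, 0.0]]
shift now-axes mm [ -1.8  -0.3 -49.2]
toolx yaw -10.1 world yaw change deg 0.0 -> turn about tool y rad -0.0
shift in turned axes mm [ -1.8  -0.3 -49.2]
tool y [ 2.8e-03 -2.0e-04 -1.0e+00]
[ 0.32077021  0.16045424 -0.02337312]
```

View pics/scene8.png

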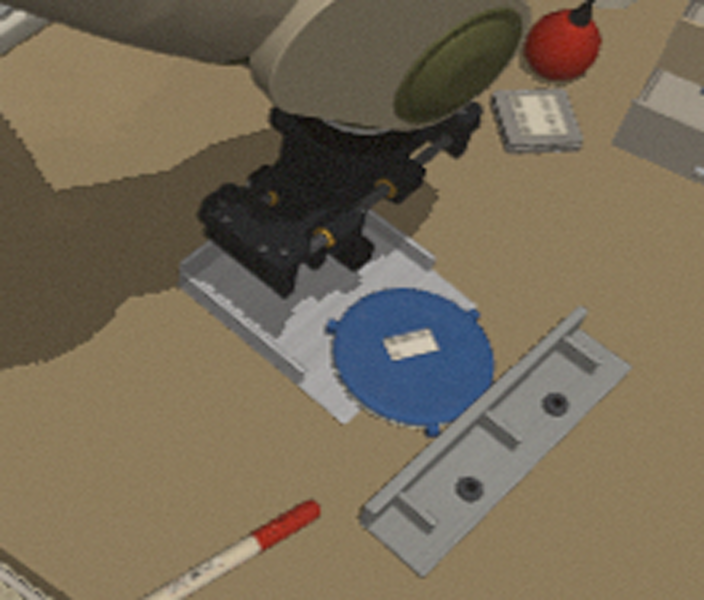

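```bash
python3 -m inch '-1 0 0 -6 0 0 0;-1 0 0 -6 0 0 0;-1 0 0 -6 0 0 0;-1 0 0 -6 0 0 0;-1 0 0 -6 0 0 0;-1 0 0 -6 0 0 0;-1 0 0 -4 0 0 0;-1 0 0 0 0 0 0' ; python3 -c "
from h import *
plan([.5282,-.1398,.0744],-10.1); print(status.observe()['wrist_torque'])
f=imaging.grab_frame('scene');cv2.imwrite('pics/scene9.png',cv2.resize(f['img'][150:350,280:500],None,fx=3.2,fy=3,interpolation=cv2.INTER_CUBIC))"
```

```text
clock: 12.42
eef_pos: [0.5316, -0.1308, 0.0741]
ee_rot: [-1.566, 0.136, -0.14]
contact_force: [0.8, 3.7, 9.3]
width: 0.219
t 12.43 p [ 0.5316 -0.1308  0.0741] F [0.8 3.7 9.3] w 0.219 q [-0.46  0.57  1.63  0.    0.93 -0.28]
R [[0.985, 0.003, 0.175], [-0.175, 0.0, 0.985], [0.003, -1.0, 0.001]]
shift now-axes mm [-1.8 -0.3 -9.4]
toolx yaw -10.1 world yaw change deg -0.0 -> turn about tool y rad 0.0001
shift in turned axes mm [-1.8 -0.3 -9.4]
tool y [ 2.7e-03  1.0e-04 -1.0e+00]
[0.61397685 0.10089032 0.01695318]
```

View pics/scene9.png

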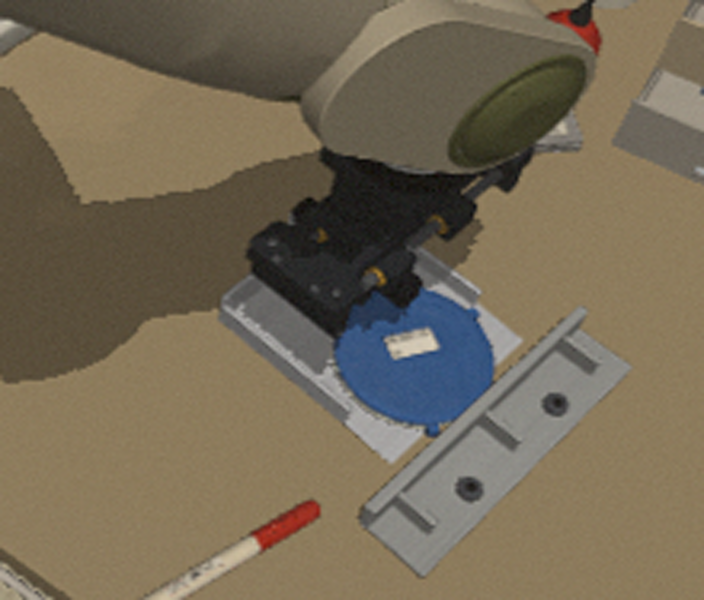

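```bash
python3 - <<'E'
from h import *
f=imaging.grab_frame("scene")
z=lambda *p: np.array(p,float)/[3.2,3]+[279.8,149.8]
l=ray(f,z((521,342),(391,461)),0)[:,:2]; st=ray(f,z((580,312),(364,515)),.03)[:,:2]
t=(st[0]-st[1]); t/=np.linalg.norm(t); n=np.array([-t[1],t[0]])
print(l,st,"gaps",(l-st[1])@n, "stop angle",np.degrees(np.arctan2(t[1],t[0])),"lip",np.degrees(np.arctan2(*(l[0]-l[1])[::-1])))
im=f["img"].astype(int); m=((im[...,0]-im[...,2])>10).astype(np.uint8)*255
k=big(cv2.morphologyEx(m,cv2.MORPH_CLOSE,np.ones((5,5))),(355,225,450,300)); P=ray(f,k,.016)[:,:2]
from scipy.optimize import least_squares
r=least_squares(lambda q:np.hypot(*(P-q[:2]).T)-.053,[*P.mean(0)],loss="soft_l1",f_scale=.0005).x
print("shipper",r,"rel face",(r-st[1])@n)
h=-n; g=status.observe()["eef_pos"][:2]; d=r-g; print("ahead of origin",d@h-.010,"lat",d@t)
E
```

```text
[[ 0.5839914  -0.22917855]
 [ 0.45027077 -0.20398475]] [[ 0.61011954 -0.2514147 ]
 [ 0.39427042 -0.21182819]] gaps [0.01715811 0.01781669] stop angle -10.392497733825413 lip -10.669805712026607
shipper [ 0.52216914 -0.17732325] rel face 0.057010580687093436
ahead of origin 0.03743465699082966 lat -0.0008793970767391028
```

```bash
python3 -m inch '-1 0 0 -4 0 0 0;-1 0 0 -4 0 0 0;-1 0 0 -2 0 0 0;-1 0 0 0 0 0 0'; python3 -m inch '-1 0 0 -2 0 0 0;-1 0 0 0 0 0 0' ; python3 -c "
from h import *
plan([.5282,-.1398,.0744],-10.1); print(status.observe()['wrist_torque'])
f=imaging.grab_frame('scene');cv2.imwrite('pics/scene10.png',cv2.resize(f['img'][150:350,280:500],None,fx=3.2,fy=3,interpolation=cv2.INTER_CUBIC))"
```

```text
clock: 13.02
eef_pos: [0.5299, -0.1403, 0.0741]
ee_rot: [-1.566, 0.136, -0.14]
contact_force: [1.2, 6.4, 8.9]
width: 0.221
clock: 13.28
eef_pos: [0.5295, -0.1421, 0.0741]
ee_rot: [-1.565, 0.136, -0.14]
contact_force: [1.4, 7.7, 9.1]
width: 0.219
t 13.28 p [ 0.5295 -0.1421  0.0741] F [1.4 7.7 9.1] w 0.219 q [-0.48  0.57  1.63  0.    0.93 -0.3 ]
R [[0.985, 0.003, 0.175], [-0.175, 0.001, 0.985], [0.003, -1.0, 0.001]]
shift now-axes mm [-1.7 -0.3  2.1]
toolx yaw -10.09 world yaw change deg -0.01 -> turn about tool y rad 0.0002
shift in turned axes mm [-1.7 -0.3  2.1]
tool y [ 2.7e-03  7.0e-04 -1.0e+00]
[ 1.03891132 -0.06130268 -0.04908152]
```

View pics/scene10.png

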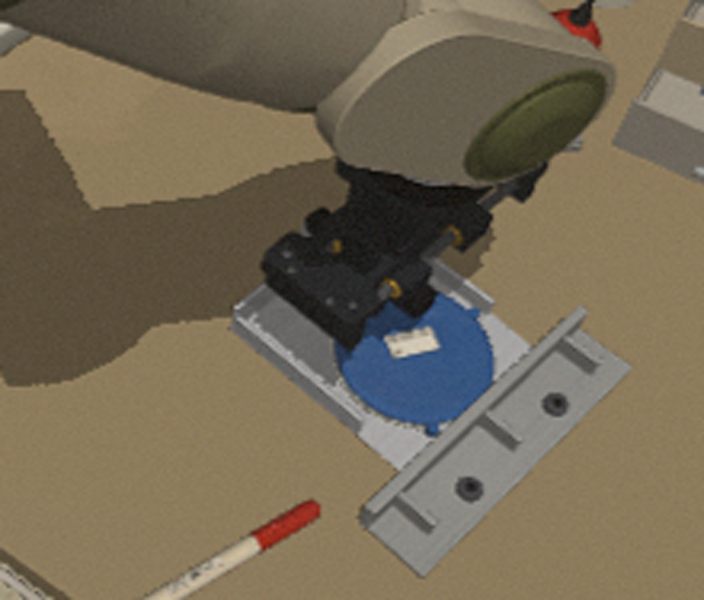

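```bash
python3 -m inch '-1 0 0 0 0 0 0;-1 0 -1 1 0 0 0;-1 0 -2 2 0 0 0;-1 0 -3 3 0 0 0;-1 0 -5 3 0 0 0;-1 0 -7 3 0 0 0;-1 0 -10 2 0 0 0;-1 0 -12 1 0 0 0;-1 0 -10 0 0 0 0;-1 0 -6 0 0 0 0;-1 0 -3 0 0 0 0;-1 0 0 0 0 0 0' ; python3 -c "
from h import *
plan([.628,.335,.15],-7); print(status.observe()['wrist_torque'])
f=imaging.grab_frame('scene');cv2.imwrite('pics/scene11.png',cv2.resize(f['img'][150:350,280:500],None,fx=3.2,fy=3,interpolation=cv2.INTER_CUBIC))
f=imaging.grab_frame('wrist');cv2.imwrite('pics/wrist11.png',f['img'])"
```

```text
clock: 14.82
eef_pos: [0.5312, -0.1281, 0.1319]
ee_rot: [-1.566, 0.138, -0.138]
contact_force: [0.9, -1.3, -3.3]
width: 0.221
t 14.82 p [ 0.5312 -0.1281  0.1319] F [ 0.9 -1.3 -3.3] w 0.221 q [-0.45  0.49  1.59 -0.    1.06 -0.28]
R [[0.985, -0.0, 0.175], [-0.175, 0.0, 0.985], [-0.0, -1.0, 0.0]]
shift now-axes mm [ 14.2 -18.1 472.9]
toolx yaw -10.09 world yaw change deg 3.09 -> turn about tool y rad -0.0539
shift in turned axes mm [ 39.6 -18.1 471.5]
tool y [-0.  0. -1.]
[-0.09894549  0.16856344  0.02434788]
```

View pics/scene11.png

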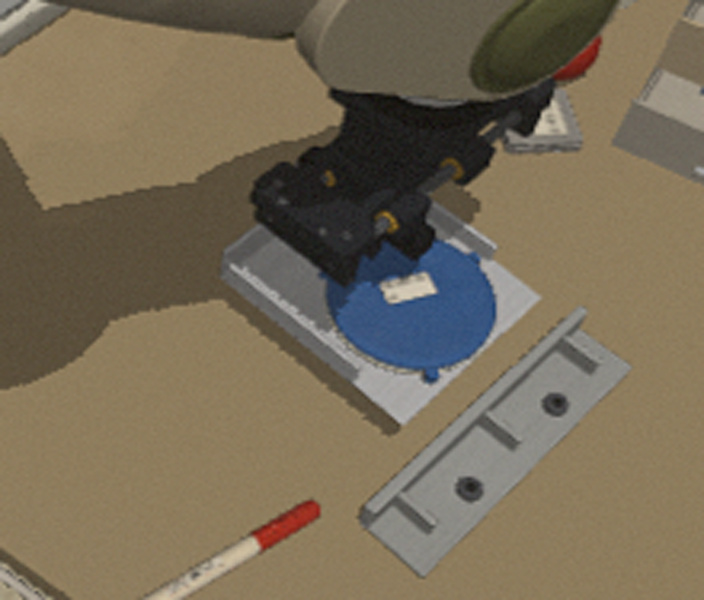

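View pics/wrist11.png

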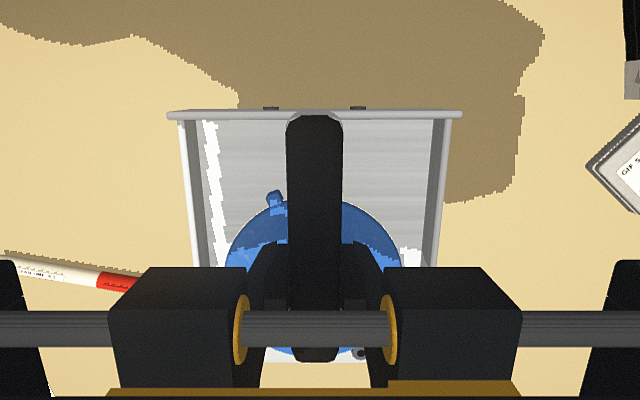

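```bash
python3 -m inch '-1 0 -4 0 0 -0.027 0;-1 0 -8 0 0 -0.027 0;-1 2 -6 8 0 0 0;-1 2 0 16 0 0 0;-1 2 0 24 0 0 0;-1 2 0 30 0 0 0;-1 3 0 34 0 0 0;-1 3 0 34 0 0 0;-1 3 0 34 0 0 0;-1 3 0 34 0 0 0;-1 3 0 34 0 0 0;-1 3 0 34 0 0 0' ; python3 -m inch '-1 3 0 32 0 0 0;-1 2 0 26 0 0 0;-1 2 0 18 0 0 0;-1 1 0 10 0 0 0;-1 0 0 5 0 0 0;-1 0 0 0 0 0 0'; python3 -c "
from h import *
plan([.6277,.3354,.15],-7); print(status.observe()['wrist_torque'])
f=imaging.grab_frame('scene');cv2.imwrite('pics/scene12.png',f['img'])"
```

```text
clock: 16.42
eef_pos: [0.5911, 0.151, 0.1497]
ee_rot: [-1.569, 0.096, -0.095]
contact_force: [1.7, 0.0, -3.0]
width: 0.223
clock: 17.18
eef_pos: [0.6104, 0.2377, 0.1499]
ee_rot: [-1.569, 0.096, -0.096]
contact_force: [0.7, 0.4, -2.2]
width: 0.222
t 17.18 p [0.6104 0.2377 0.1499] F [ 0.7  0.4 -2.2] w 0.222 q [ 0.19  0.69  1.2  -0.    1.25  0.32]
R [[0.993, -0.0, 0.122], [-0.122, -0.0, 0.993], [-0.0, -1.0, -0.0]]
shift now-axes mm [ 5.3 -0.1 99.1]
toolx yaw -7.01 world yaw change deg 0.01 -> turn about tool y rad -0.0001
shift in turned axes mm [ 5.3 -0.1 99.1]
tool y [-1.e-04 -2.e-04 -1.e+00]
[-0.13521111  0.09025842 -0.03003725]
```

View pics/scene12.png

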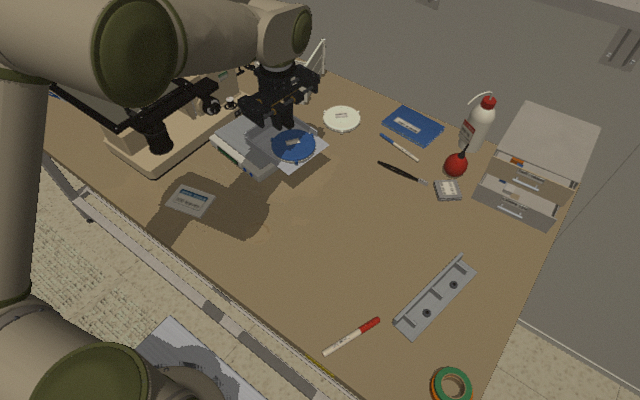

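```bash
python3 -m inch '-1 1 0 8 0 0 0;-1 1 0 14 0 0 0;-1 1 0 18 0 0 0;-1 1 0 18 0 0 0;-1 1 0 16 0 0 0;-1 0 0 10 0 0 0;-1 0 0 6 0 0 0;-1 0 0 3 0 0 0;-1 0 0 0 0 0 0'; python3 -c "
from h import *
plan([.6277,.3334,.120],-7); print(status.observe()['wrist_torque'])
f=imaging.grab_frame('scene');cv2.imwrite('pics/scene13.png',cv2.resize(f['img'][0:250,60:380],None,fx=2.4,fy=2.4))
f=imaging.grab_frame('wrist');cv2.imwrite('pics/wrist13.png',f['img'])
f=imaging.grab_frame('top');cv2.imwrite('pics/top13.png',f['img'])"
```

```text
clock: 18.35
eef_pos: [0.6267, 0.3295, 0.1499]
ee_rot: [-1.569, 0.096, -0.096]
contact_force: [-0.6, 0.9, -3.5]
width: 0.222
t 18.35 p [0.6267 0.3295 0.1499] F [-0.6  0.9 -3.5] w 0.222 q [ 0.32  0.81  0.98 -0.    1.35  0.44]
R [[0.993, -0.0, 0.122], [-0.122, -0.0, 0.993], [-0.0, -1.0, -0.0]]
shift now-axes mm [ 0.6 29.9  4. ]
toolx yaw -7.0 world yaw change deg -0.0 -> turn about tool y rad 0.0
shift in turned axes mm [ 0.6 29.9  4. ]
tool y [-0.e+00 -1.e-04 -1.e+00]
[-0.1206834   0.1084107  -0.00687574]
```

View pics/scene13.png

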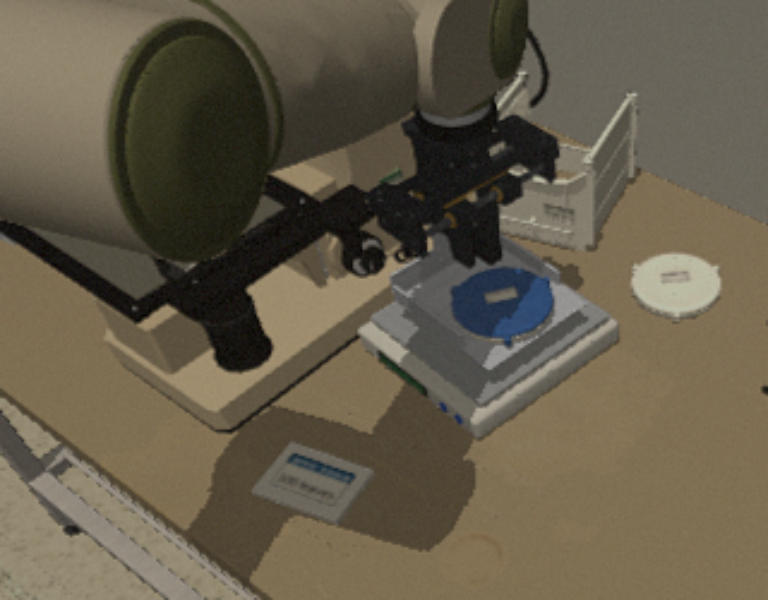

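View pics/wrist13.png

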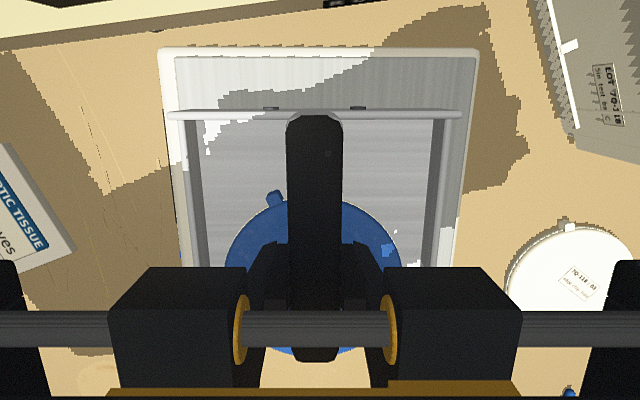

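View pics/top13.png

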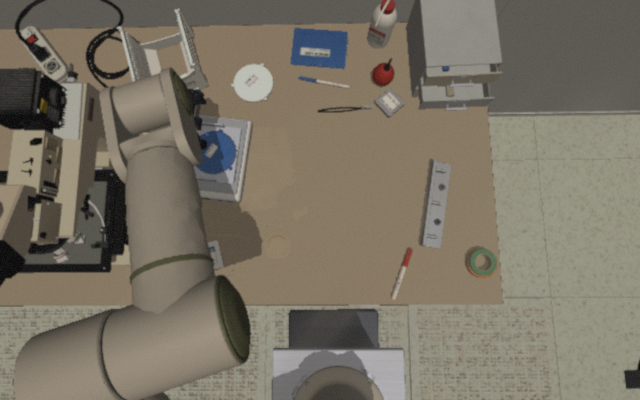

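```bash
python3 - <<'E'
from h import *
f=imaging.grab_frame("wrist")
a=ray(f,[(176,57),(470,57)],.045)[:,:2]; print(a, np.linalg.norm(a[0]-a[1]))
m=a.mean(0); t=(a[1]-a[0])/np.linalg.norm(a[1]-a[0]); n=np.array([t[1],-t[0]]); print("centre",m+n*.095, "yaw",np.degrees(np.arctan2(t[1],t[0])))
E
```

```text
[[0.55263207 0.43563536]
 [0.73437702 0.41310981]] 0.18313554159617368
centre [0.63181961 0.33009394] yaw -7.065232616813704
```

```bash
python3 -m inch '-1 1 4 2 0 0 0;-1 1 8 3 0 0 0;-1 0 8 1 0 0 0;-1 0 5 0 0 0 0;-1 0 2 0 0 0 0;-1 0 1 0 0 0 0;-1 0 0 0 0 0 0'; python3 -m inch '-1 0 1 0 0 0 0;-1 0 0 0 0 0 0;-1 0 0 0 0 0 0';python3 -m inch '-1 0 1 0 0 0 0;-1 0 0 0 0 0 0;-1 0 0 0 0 0 0'
```

```text
clock: 19.42
eef_pos: [0.6294, 0.3353, 0.1221]
ee_rot: [-1.569, 0.096, -0.096]
contact_force: [-0.0, -1.0, -2.6]
width: 0.223
clock: 19.8
eef_pos: [0.6294, 0.3354, 0.1209]
ee_rot: [-1.569, 0.096, -0.096]
contact_force: [-0.1, -0.6, -3.5]
width: 0.22
clock: 20.18
eef_pos: [0.6293, 0.3354, 0.1199]
ee_rot: [-1.569, 0.096, -0.096]
contact_force: [-0.1, 0.3, -2.2]
width: 0.217
```

```bash
python3 -m inch '-1 0 0.6 0 0 0 0;-1 0 0 0 0 0 0;-1 0 0 0 0 0 0'; python3 -m inch '-1 0 0.4 0 0 0 0;-1 0 0 0 0 0 0;-1 0 0 0 0 0 0'
```

```text
clock: 20.55
eef_pos: [0.6294, 0.3354, 0.1193]
ee_rot: [-1.569, 0.096, -0.096]
contact_force: [-0.2, 0.5, -2.8]
width: 0.218
clock: 20.92
eef_pos: [0.6294, 0.3354, 0.1192]
ee_rot: [-1.569, 0.096, -0.096]
contact_force: [-2.4, -1.0, -0.6]
width: 0.219
```

Contact on the platform: the weight is coming off at z = 0.119, as expected. Releasing now.

```bash
python3 -m inch '-1 0 0.2 0 0 0 0;0 0 0 0 0 0 0;0 0 0 0 0 0 0;0 0 0 0 0 0 0;0 0 0 0 0 0 0;0 0 0 0 0 0 0;0.5 0 0 0 0 0 0;0.5 0 0 0 0 0 0'; python3 -m inch '0.5 0 -6 0 0 0 0;0.5 0 -15 0 0 0 0;0.5 0 -25 0 0 0 0;0.5 0 -30 0 0 0 0;0.5 0 -25 0 0 0 0;0.5 0 -10 0 0 0 0;0.5 0 0 0 0 0 0'; python3 -c "
from h import *
plan([.4,.2,.23],-7)
f=imaging.grab_frame('wrist');cv2.imwrite('pics/wrist14.png',f['img'])
f=imaging.grab_frame('scene');cv2.imwrite('pics/scene14.png',f['img'])"
```

```text
clock: 21.92
eef_pos: [0.6294, 0.3354, 0.1187]
ee_rot: [-1.569, 0.096, -0.096]
contact_force: [0.6, -0.5, -0.2]
width: 0.705
clock: 22.8
eef_pos: [0.6294, 0.3354, 0.2302]
ee_rot: [-1.568, 0.095, -0.096]
contact_force: [-0.3, -0.0, -1.2]
width: 0.752
t 22.8 p [0.6294 0.3354 0.2302] F [-0.3 -0.  -1.2] w 0.752 q [ 0.33  0.78  0.83 -0.    1.53  0.45]
R [[0.993, 0.001, 0.122], [-0.122, 0.0, 0.993], [0.001, -1.0, 0.0]]
shift now-axes mm [-211.2   -0.  -162.3]
toolx yaw -6.99 world yaw change deg -0.01 -> turn about tool y rad 0.0002
shift in turned axes mm [-211.2   -0.  -162.4]
tool y [ 9.e-04  3.e-04 -1.e+00]
```

View pics/wrist14.png

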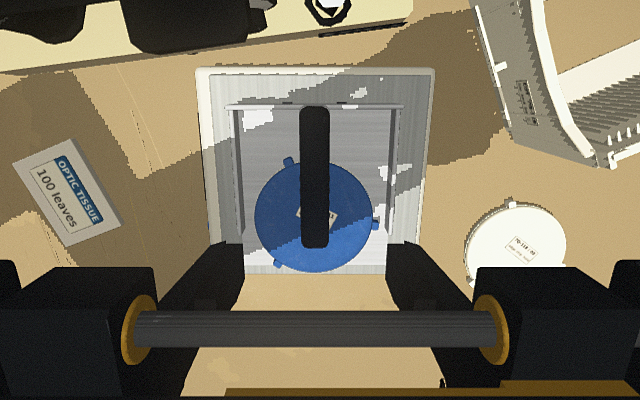

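View pics/scene14.png

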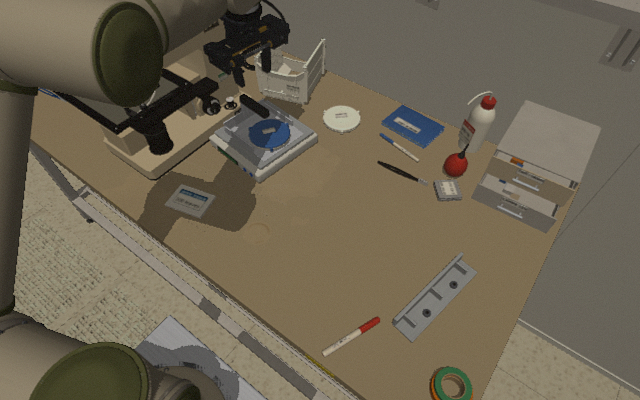

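The scoop is released on the platform. In the wrist view the shipper's disc is at (313,217), the lip edge at row 274 and the back wall at row 105. One numeric check before handing in.

```bash
python3 - <<'E'
from h import *
from scipy.optimize import least_squares
f=imaging.grab_frame("wrist")
im=f["img"].astype(int); m=((im[...,0]-im[...,2])>25).astype(np.uint8)*255
m=cv2.morphologyEx(m,cv2.MORPH_OPEN,np.ones((3,3)))
k=big(cv2.morphologyEx(m,cv2.MORPH_CLOSE,np.ones((45,45))),(235,140,390,280)); P=ray(f,k,.063)[:,:2]
r=least_squares(lambda q:np.hypot(*(P-q[:2]).T)-q[2],[*P.mean(0),.053],loss="soft_l1",f_scale=.0005).x
lip=ray(f,[(243.5,273.5),(387.5,273.5)],.045)[:,:2]; bk=ray(f,[(228,106),(403,106)],.079)[:,:2]
h=lip.mean(0)-bk.mean(0); print("len",np.linalg.norm(h)); h/=np.linalg.norm(h)
o=(lip.mean(0)-h*.08+bk.mean(0)+h*.075)/2
print("shipper",r,"origin",o,"vs platform",np.hypot(*(o-[.630,.329])),"ahead",(r[:2]-o)@h)
st=status.observe(); print(st["clock"],st["contact_force"].round(2),st["dq"].round(3))
E
```

```text
len 0.16331839221115746
shipper [0.62386683 0.3020704  0.05301112] origin [0.6276037  0.32150184] vs platform 0.007871757793529065 ahead 0.019741966245270387
22.95 [ 0.34 -0.45  0.36] [ 0.001  0.003 -0.001  0.     0.001  0.001]
```

```bash
python3 -c "
from station import workorder
print(workorder.hand_in())"
```

```text
the job is handed in; nothing more can be done
None
```

I took the scoop by its grip bar and pushed its lip under the blue shipper against the stop. I then lifted it about 58 mm, set it down on the balance's platform, let go and raised the gripper clear. The job was handed in at about 23 s of the 51 s limit; the hand-in gives no verdict.

**Last checks, all well within the limits:**
- **Scoop position:** its origin is about 8 mm from the platform's middle (limit 35 mm). It touched down at the expected height for lying flat.
- **Shipper:** it lies flat in the scoop, its middle about 20 mm ahead of the scoop's origin (limit 40 mm).
- **Robot:** it is stationary and about 11 cm above the release height. The force reading is at noise level.

**Disagreements:**
- **Scoop length:** in the last wrist picture the scoop measured 163 mm instead of 155 mm, so the two scoop-based figures above are good to about 5 mm.
- **Gap to the stop:** the camera and arm readings of the gap left between the lip and the stop's face differed by about 5 mm (17 mm against 12 mm). I took the push about 11 mm further after that, so either way it was well inside the 35 mm limit.

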